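# Feel for the free cells of a sample cool box

## Task

Put the two tall sample bottles away in the six-cell cool box: four of its cells already hold a short bottle hidden under the spring flap, so feel gently for the two empty ones and lower each tall bottle through the flap of an empty cell until it stands on the cell floor, one to a cell, then let go. Keep the tall bottles upright, never force one down where the flap is blocked, and leave the tube rack, the waste tub and the marker where they are.

Things in the scene. Friction and masses are not known exactly. Their poses are not given: they have to be found in the camera images.
- crate: White cool box fixed to the bench, 124 mm (its x) by 176 mm (its y), 57 mm high; origin at the centre of its underside, z up. Two rows of three cells open in its flat top, each 40 mm (x) by 34 mm (y), centres 58 mm apart both ways. Cell floors lie 5 mm above the bench; a tall bottle standing on one sticks out 43 mm above the box.
- box_top (a point): Centre of the box's top. Four cells, different each time, already hold a short bottle (24 mm in diameter, 46 mm high) under the closed flap: there the flap gives only some 1 to 5 mm and then stops hard. In the two empty cells it goes on giving. Nothing shows from outside which is which.
- cell0 (a point): Point 57 mm above the bench over a cell (row nearer the box's -x side, +y end): middle of the passage beside the opened flap; a tall bottle lowered straight down here has 5 mm to spare each way. Its grey flap (38 by 32 by 2.5 mm, flush with the top) is hinged on the box's -x side, swings down when pushed (under 4 N), hangs by that side, springs shut when freed.
- cell1 (a point): Point 57 mm above the bench over a cell (row nearer the box's -x side, middle): middle of the passage beside the opened flap; a tall bottle lowered straight down here has 5 mm to spare each way. Its grey flap (38 by 32 by 2.5 mm, flush with the top) is hinged on the box's -x side, swings down when pushed (under 4 N), hangs by that side, springs shut when freed.
- cell2 (a point): Point 57 mm above the bench over a cell (row nearer the box's -x side, -y end): middle of the passage beside the opened flap; a tall bottle lowered straight down here has 5 mm to spare each way. Its grey flap (38 by 32 by 2.5 mm, flush with the top) is hinged on the box's -x side, swings down when pushed (under 4 N), hangs by that side, springs shut when freed.
- cell3 (a point): Point 57 mm above the bench over a cell (row nearer the box's +x side, +y end): middle of the passage beside the opened flap; a tall bottle lowered straight down here has 5 mm to spare each way. Its grey flap (38 by 32 by 2.5 mm, flush with the top) is hinged on the box's -x side, swings down when pushed (under 4 N), hangs by that side, springs shut when freed.
- cell4 (a point): Point 57 mm above the bench over a cell (row nearer the box's +x side, middle): middle of the passage beside the opened flap; a tall bottle lowered straight down here has 5 mm to spare each way. Its grey flap (38 by 32 by 2.5 mm, flush with the top) is hinged on the box's -x side, swings down when pushed (under 4 N), hangs by that side, springs shut when freed.
- cell5 (a point): Point 57 mm above the bench over a cell (row nearer the box's +x side, -y end): middle of the passage beside the opened flap; a tall bottle lowered straight down here has 5 mm to spare each way. Its grey flap (38 by 32 by 2.5 mm, flush with the top) is hinged on the box's -x side, swings down when pushed (under 4 N), hangs by that side, springs shut when freed.
- bottle_a: Tall amber sample bottle with white screw cap, loose, upright; 95 mm high, body 24 mm in diameter up to 62 mm, then a neck, then the cap, 22 mm in diameter, from 71 to 95 mm. 50 to 100 g. Origin: centre of its underside; z up its axis. Best held by the cap, so that the fingers stay above the box when the bottle is down.
- bottle_b: Tall amber sample bottle with white screw cap, loose, upright; 95 mm high, body 24 mm in diameter up to 62 mm, then a neck, then the cap, 22 mm in diameter, from 71 to 95 mm. 50 to 100 g. Origin: centre of its underside; z up its axis. Best held by the cap, so that the fingers stay above the box when the bottle is down.
- tube_rack: Bystander: white rack, 60 by 205 mm, full of capped tubes, 91 mm high, loose. Origin: centre of its underside.
- waste_tub: Bystander: round yellow waste tub, 100 mm across, 82 mm high, loose. Origin: centre of its underside.
- marker: Bystander: blue marker pen with a black cap, 140 mm long, 13 mm thick, lying loose along its x. Origin: under its middle.
Things that resemble listed ones, but are neither listed nor needed, are in the scene too. What is shaped like the bottle_b but yellow is not meant. What is shaped like the bottle_a but blue is not meant.

How it is judged:
By the outcome, as a careful person would: the job done as asked, in the order asked, and still so for the second after the job is handed in, with the robot touching nothing.
It also fails if it takes over 72 s, if anything falls off the work surface, if the arm or the gripper's body presses on something with over 40 N, if the wrist force passes 120 N, or if a joint passes its speed limit or range.

## Robot

A 7-joint arm with a two-finger parallel gripper is mounted at the origin on the work surface. World frame = base frame: x ahead of the robot, y to its left, z up, the work surface at z = 0. Lengths are in m, angles in rad, forces in N, time in s.
With the tool pointing down it reaches from about 0.35 to 0.9 m from the base axis. Payload 8.1 kg.
Tool frame: the origin (TCP) lies between the finger pads; the fingertips stand 17 mm ahead of it and the grasp point (between the pads) lies 2 mm behind it; z points along the fingers, y is the direction in which the jaws open and shut (so a half turn about z gives the same grasp; the last joint's range is limited). The gripper opens to 92 mm and grips with 3 to 60 N. Pads are 19 mm wide; open, the fingers measure 130 mm over their backs; the gripper's body (75 mm by 190 mm) begins 47 mm behind the grasp point.
Start: joints at [1.039, 0.434, 0.025, 1.573, -0.012, 1.134, -0.075], TCP at [0.26, -0.568, 0.244] pointing down, gripper open.
Joint ranges: [-2.62, 2.62], [-0.44, 2.09], [-1.27, 1.32], [0.08, 2.57], [-1.32, 4.46], [0.12, 2], [-2.74, 2.74]. Speed limits (rad/s): [2.22, 2.22, 3.01, 3.01, 3.14, 3.14, 3.14].

## Interface

Orientations are given as a rotation vector (axis times angle).
In Python, from cell import arm gives the robot as it stands. The module is installed in compiled form; this text tells all that it offers.
- The arm moves only by the shell command python3 -m crank 'ROWS' [FORCE]. ROWS is JSON, a list of rows, each a list of 5 numbers: the opening, from 0 (shut) to 1 (fully open), then the shift along the world's x, y, z normalised to -1 to 1, where 1 is 40 cm, then the turn about the world's z normalised to -1 to 1, where 1 is 60 degrees. In form: [[fingers, tx, ty, tz, twist], ...]. A call has exactly 8 rows; each row shifts and turns the commanded pose from where the row before left it; what a row does not reach is not made up. A row lasts 1/12 s, in which the tool goes at most 41.7 mm and 7.16 degrees, less where a joint would pass 70% of its speed; a pose out of reach is approached as far as the arm can. A call with a number of a shift or a turn outside -1 to 1 is refused whole. A call with a gripper value outside its range is refused whole. The fingers move at their own pace and stop on an object; FORCE is the grip in N (left out, the last holds). Time passes only in rows, so rows that do not move let the fingers close, or fill a call up. It gives the time, the measured TCP pose, the force and the opening at its end, in the units of the state.
- arm.observe(): the state, without advancing time (a new reading comes with each control period).
- arm.get_image(name): name is "scene" or "top" or "wrist"; returns the picture (384x512x3 uint8, red, green, blue); there is no depth.
- arm.get_calibration(name): a dict with "intrinsics" (3x3 intrinsics, pixels), "extrinsics" (4x4, takes a point from camera to world coordinates). Camera axes: x right, y down, z forward; pixel columns grow to the right and rows downward; lengths in m; the calibration is good to about 2 mm. A picture is of the moment at which its call begins: read the wrist's pose just before it. get_calibration takes no time and is no camera call; for the wrist camera it gives the pose at the moment of the call.
- arm.sign_off(): hands the job in, once; it reports no verdict.
The state is a dict: "clock": time; "joints": joint angles; "dq": joint speeds; "joint_efforts": joint torques, N m; "position": TCP position; "ee_rot": TCP orientation; "force": force on the tool from outside, world axes, zero at the start; "ft_torque": the same for the moment, N m; "width": opening from 0.0 (shut) to 1.0 (fully open).
Only numpy, scipy, OpenCV 4.12 (cv2) and the standard library are available. Lean on these libraries where they do the work, as an engineer would, in place of code of your own. Each camera call takes 0.05 s, during which the arm holds its last target.

## Working session

There is one attempt and no reset: what is moved stays moved. The work goes in short steps, Python scripts to look and compute and a shell command to move; the robot and the scene stay as the last step left them, time stands still between calls to the robot, and variables do not carry over. Pictures are saved under pics/ and viewed, and the job is handed in when it is done.

```bash
mkdir -p pics; python3 - <<'E'
from cell import arm
import cv2
s=arm.observe();print({k:(v if not hasattr(v,'round') else v) for k,v in s.items()})
for n in ("scene","top","wrist"):
    im=arm.get_image(n);cv2.imwrite(f"pics/{n}0.png",im[:,:,::-1])
    c=arm.get_calibration(n);print(n,c)
E
```

```text
{'clock': 0.0, 'joints': array([ 1.03939192,  0.43523182,  0.02494168,  1.57408996, -0.01157011,
        1.13399277, -0.07508454]), 'dq': array([ 2.36346344e-04, -1.58861431e-03,  7.77803828e-04, -7.57228451e-05,
        3.03065903e-04, -6.56540177e-04, -6.76523032e-04]), 'joint_efforts': array([ 4.50104599e-04, -6.67853880e+01,  9.85116474e-01, -3.14470375e+01,
       -6.04697247e-02,  4.26359545e-02,  1.50686756e-04]), 'position': array([ 0.25962284, -0.56799639,  0.24294187]), 'ee_rot': array([-3.06820036e+00, -6.68076298e-01,  7.65519675e-04]), 'force': array([ 0.5755162 , -0.39336121, -0.70893224]), 'ft_torque': array([-0.00291735, -0.03194201, -0.03308513]), 'width': 1.0014656404890092}
scene {'intrinsics': array([[461.85310474,   0.        , 254.51265965],
       [  0.        , 461.85310474, 189.64988695],
       [  0.        ,   0.        ,   1.        ]]), 'extrinsics': array([[ 6.03263642e-01,  6.74687074e-01, -4.25288527e-01,
         9.73985640e-01],
       [ 7.97541785e-01, -5.10147551e-01,  3.21988472e-01,
        -3.25291243e-01],
       [ 2.81559707e-04, -5.33429309e-
[... 303 characters left out ...]
]]), 'extrinsics': array([[ 0.01041502, -0.99552669,  0.09390498,  0.49875891],
       [-0.99990026, -0.00947262,  0.01047585, -0.01784325],
       [-0.00953946, -0.09400472, -0.99552605,  0.88773612],
       [ 0.        ,  0.        ,  0.        ,  1.        ]])}
wrist {'intrinsics': array([[297.06893083,   0.        , 252.29739154],
       [  0.        , 297.06893083, 190.82969976],
       [  0.        ,   0.        ,   1.        ]]), 'extrinsics': array([[ 0.41564472, -0.87834445, -0.23611545,  0.32340957],
       [-0.90952599, -0.4017916 , -0.1064236 , -0.54003616],
       [-0.00139263,  0.25898754, -0.96587966,  0.38327051],
       [ 0.        ,  0.        ,  0.        ,  1.        ]])}
```

View pics/top0.png

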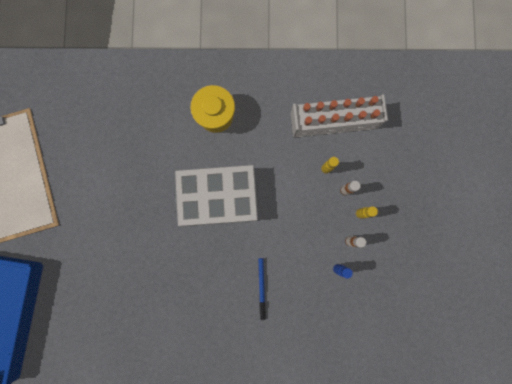

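View pics/scene0.png

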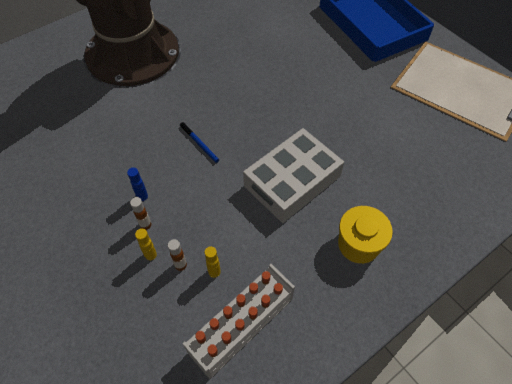

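View pics/wrist0.png

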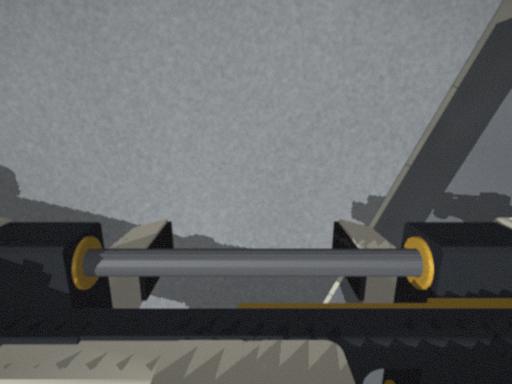

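```bash
python3 - <<'E'
import cv2
t=cv2.imread("pics/top0.png");s=cv2.imread("pics/scene0.png")
cv2.imwrite("pics/c1.png",cv2.resize(t[155:235,165:265],None,fx=7,fy=7,interpolation=cv2.INTER_CUBIC))
cv2.imwrite("pics/c2.png",cv2.resize(s[125:225,235:350],None,fx=6,fy=6,interpolation=cv2.INTER_CUBIC))
a=cv2.resize(t[145:290,300:400],None,fx=4,fy=4,interpolation=cv2.INTER_CUBIC);cv2.imwrite("pics/c3.png",a)
cv2.imwrite("pics/c4.png",cv2.resize(s[160:285,115:235],None,fx=4,fy=4,interpolation=cv2.INTER_CUBIC))
E
```

```text
(no output)
```

View pics/c1.png

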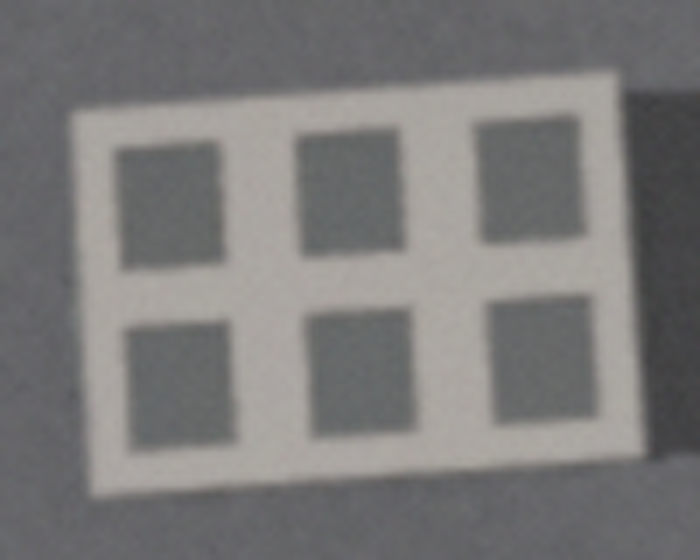

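View pics/c2.png

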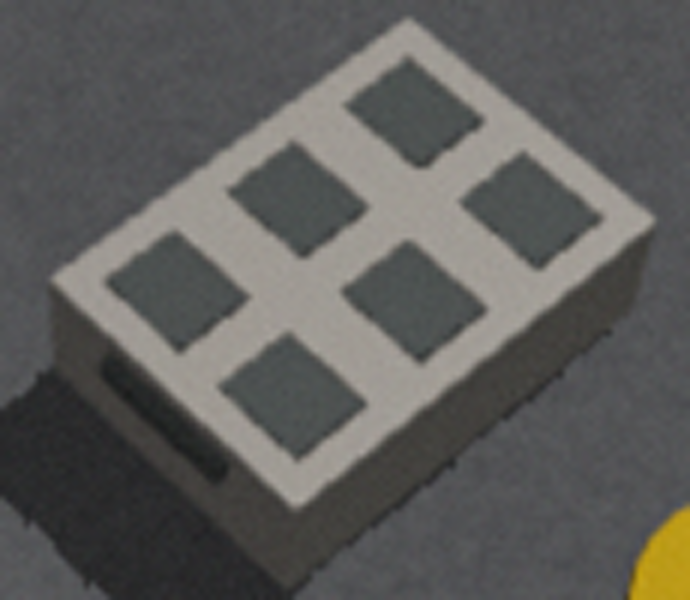

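View pics/c3.png

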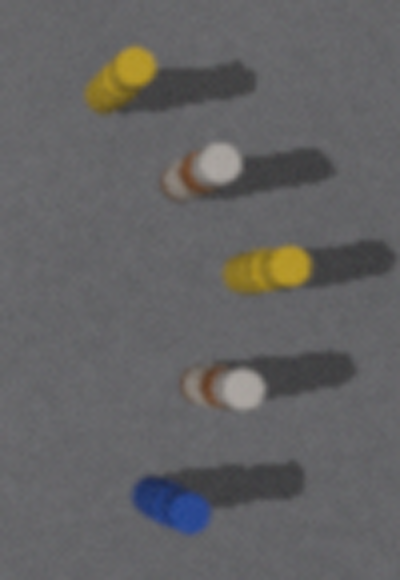

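View pics/c4.png

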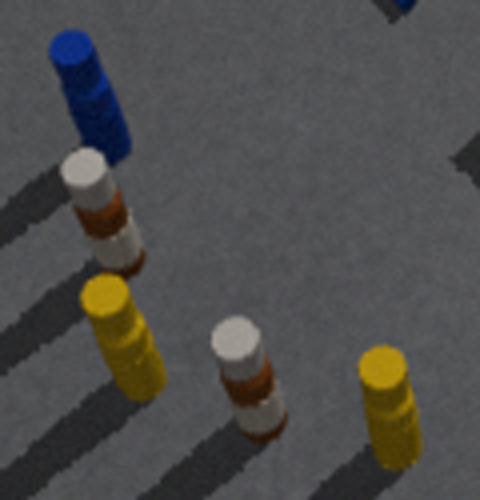

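```bash
cat > h.py <<'E'
import numpy as np,cv2
from scipy.spatial.transform import Rotation as R
CAL={}
def cal(n):
    from cell import arm
    return arm.get_calibration(n)
def ray(n,u,v,z,c=None):
    c=c or cal(n);K=c["intrinsics"];E=c["extrinsics"]
    d=E[:3,:3]@np.linalg.inv(K)@np.array([u,v,1.]);o=E[:3,3]
    return (o+d*(z-o[2])/d[2])[:2]
def comps(mask,amin,amax=1e9):
    n,l,s,c=cv2.connectedComponentsWithStats(mask.astype(np.uint8))
    return [(c[i],s[i],l==i) for i in range(1,n) if amin<=s[i][4]<=amax]
E
python3 - <<'E'
from h import *
for n in ("top","scene"):
    im=cv2.imread(f"pics/{n}0.png").astype(int);b,g,r=im[...,0],im[...,1],im[...,2]
    mn=im.min(2);mx=im.max(2)
    H=cv2.cvtColor(im.astype(np.uint8),cv2.COLOR_BGR2HSV)
    print(n)
    w=(mn>135)
    for c,s,m in comps(w,20): print(' white',c.round(1),s, 'z.095',ray(n,*c,.095).round(4))
    y=(r>130)&(b<80)
    for c,s,m in comps(y,20): print(' yel',c.round(1),s,'z.095',ray(n,*c,.095).round(4))
    bl=(b>100)&(r<70)
    for c,s,m in comps(bl,20): print(' blue',c.round(1),s,'z.095',ray(n,*c,.095).round(4),'z0',ray(n,*c,.007).round(4))
# box top
for n,box in (("top",(160,230,160,270)),("scene",(120,225,230,350))):
    im=cv2.imread(f"pics/{n}0.png");v0,v1,u0,u1=box
    m=np.zeros(im.shape[:2],bool);m[v0:v1,u0:u1]=im[v0:v1,u0:u1].astype(int).mean(2)>(135)
    cs,_=cv2.findContours(m.astype(np.uint8),cv2.RETR_CCOMP,cv2.CHAIN_APPROX_NONE)
    c=max(cs,key=cv2.contourArea);
    hull=cv2.convexHull(c).reshape(-1,2)
    P=np.array([ray(n,*p,.057) for p in hull])
    print(n,cv2.minAreaRect((P*1000).astype(np.float32)))
    for c in cs:
        if 100<cv2.contourArea(c)<800:
            q=np.array([ray(n,*p,.057) for p in c.reshape(-1,2)]);print('  hole',cv2.minAreaRect((q*1000).astype(np.float32)))
s=[-3.06820036e+00, -6.68076298e-01,  7.65519675e-04]
print(R.from_rotvec(s).as_matrix().round(3))
E
```

```text
top
 white [162.7   4.3] [146   0  33  14 189] z.095 [1.0035 0.2018]
 white [175.7  28.1] [ 145    0   54   47 1331] z.095 [0.9475 0.1708]
 white [309.3  25.8] [ 272    0   64   48 1559] z.095 [ 0.9543 -0.1274]
 white [434.8   5.3] [419   0  32  16 193] z.095 [ 1.0038 -0.4072]
 white [449.4  29.3] [ 421    0   52   48 1262] z.095 [ 0.9477 -0.4373]
 white [138.3  34.8] [134  26  10  17  59] z.095 [0.9314 0.2539]
 white [274.5  33.9] [271  30   9  10  38] z.095 [ 0.935  -0.0499]
 white [413.2  38.5] [409  32  13  14  44] z.095 [ 0.9259 -0.357 ]
 white [339.7 116. ] [299  95  88  35 728] z.095 [ 0.7488 -0.1926]
 white [295.1 116. ] [293 104   5  25  57] z.095 [ 0.7481 -0.0958]
 white [ 20.1 179.8] [   0  113   53  125 4601] z.095 [0.6027 0.4966]
 white [215.2 195.2] [ 175  165   82   61 2600] z.095 [0.5734 0.0748]
 white [354.5 185.2] [350 181  10   9  73] z.095 [ 0.5976 -0.2225]
 white [360.3 242. ] [356 238  10   9  74] z.095 [ 0.4773 -0.2328]
 yel [211.7 106.3] [ 190   85   45   43 1443] z.095 [0.7686 0.0864]
 yel [374.6  98.8] [372  96   6   6  27] z.095 [ 0.7878 -0.269 ]
 yel [347.
[... 4160 characters left out ...]
796875, 22.97748374938965), (45.44801330566406, 37.94981384277344), 2.4982378482818604)
  hole ((606.4864501953125, 80.66529846191406), (44.5985221862793, 39.03379821777344), 4.109552383422852)
  hole ((553.2305908203125, 18.197736740112305), (44.817108154296875, 38.85607147216797), 5.565262794494629)
  hole ((601.418701171875, 138.7693328857422), (44.698028564453125, 39.544063568115234), 4.2901153564453125)
  hole ((548.5252685546875, 75.97114562988281), (44.98420333862305, 39.154327392578125), 3.95796537399292)
  hole ((543.6219482421875, 133.79397583007812), (45.129425048828125, 39.34537887573242), 5.148723602294922)
[[ 0.909  0.416 -0.001]
 [ 0.416 -0.909  0.001]
 [-0.    -0.002 -1.   ]]
```

White-capped amber bottles are at top pixels (354,185) and (360,242). The look-alikes are two all-yellow bottles at (331,165) and (368,212) and a blue one at (343,271). The crops c3 and c4 show that only the two amber ones have a white cap and label, so they are bottle_a and bottle_b. The two views agree on their positions, (0.598,-0.223) and (0.478,-0.234), to about 2 mm. The box centre is (0.578,0.079) with yaw 4.7°. Its measured 124x176 mm matches the description.

```bash
python3 -m crank '[[0.5,0.07,0.07,0,-0.1],[0.5,0.07,0.07,0,-0.1],[0.5,0.07,0.07,0,-0.1],[0.5,0.07,0.07,0,-0.11],[0.5,0.07,0.07,0,0],[0.5,0.07,0.07,0,0],[0.5,0.07,0.07,0,0],[0.5,0.07,0.07,0,0]]' 20
```

```text
clock: 0.82
position: [0.4848, -0.3427, 0.2437]
ee_rot: [-3.142, 0.001, 0.0]
force: [0.6, -1.6, 0.7]
width: 0.514
```

```bash
python3 -m crank '[[0.5,0.056,0.06,0,0],[0.5,0.056,0.06,0,0],[0.5,0.056,0.06,0,0],[0.5,0.056,0.06,0,0],[0.5,0.058,0.058,0,0],[0.5,0,0,-0.08,0],[0.5,0,0,-0.08,0],[0.5,0,0,-0.08,0]]'; python3 - <<'E'
from h import *
from cell import arm
im=arm.get_image("wrist");cv2.imwrite("pics/w1.png",im[:,:,::-1]);print(arm.observe()["position"])
E
```

```text
clock: 1.48
position: [0.5972, -0.2244, 0.1467]
ee_rot: [3.141, 0.001, 0.001]
force: [0.3, -0.3, -0.6]
width: 0.5
[ 0.59324438 -0.22367549  0.13966734]
```

View pics/w1.png

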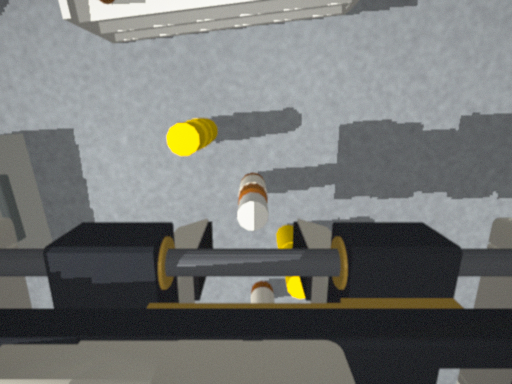

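```bash
python3 - <<'E'
from h import *
from cell import arm
s=arm.observe();print(s["position"],s["dq"].round(3))
im=cv2.imread("pics/w1.png").astype(int)
E
python3 -m crank '[[0.5,0,0,0,0],[0.5,0,0,0,0],[0.5,0,0,0,0],[0.5,0,0,0,0],[0.5,0,0,0,0],[0.5,0,0,0,0],[0.5,0,0,0,0],[0.5,0,0,0,0]]'
```

```text
[ 0.59324438 -0.22367549  0.13966734] [ 0.007 -0.018  0.005 -0.013 -0.006  0.158  0.003]
clock: 2.2
position: [0.5968, -0.2253, 0.1482]
ee_rot: [3.141, -0.001, 0.001]
force: [0.6, 0.5, 0.3]
width: 0.498
```

```bash
python3 -m crank '[[0.5,0.0025,0.005,-0.04,0],[0.5,0,0,-0.04,0],[0.5,0,0,-0.04,0],[0.5,0,0,-0.04,0],[0.5,0,0,0,0],[0,0,0,0,0],[0,0,0,0,0],[0,0,0,0,0]]' 20; python3 -m crank '[[0,0,0,0,0],[0,0,0,0,0],[0,0,0,0.05,0],[0,0,0,0.08,0],[0,0,0,0.08,0],[0,0,0,0.08,0],[0,0,0,0,0],[0,0,0,0,0]]'; python3 - <<'E'
from h import *
from cell import arm
im=arm.get_image("scene");cv2.imwrite("pics/s2.png",im[:,:,::-1]);print(arm.observe()["position"])
E
```

```text
clock: 2.87
position: [0.5984, -0.2235, 0.085]
ee_rot: [3.141, -0.001, 0.003]
force: [-0.4, -0.5, 0.2]
width: 0.33
clock: 3.53
position: [0.5989, -0.2237, 0.2023]
ee_rot: [3.14, -0.001, 0.007]
force: [-0.4, -0.4, -2.4]
width: 0.237
[ 0.59774855 -0.22329138  0.20039237]
```

View pics/s2.png

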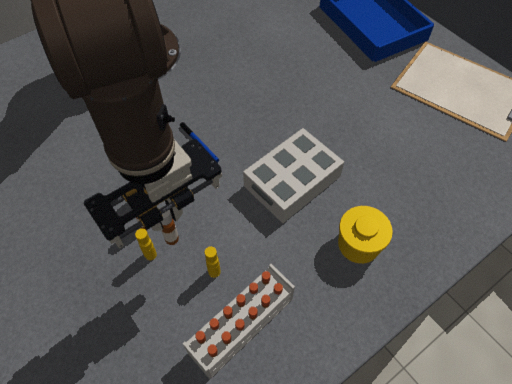

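```bash
python3 -m crank '[[0,0.004,0.088,0,0],[0,0.004,0.088,0,0],[0,0.004,0.088,0,0],[0,0.004,0.088,0,0],[0,0.004,0.088,0,0],[0,0.004,0.088,0,0],[0,0.004,0.088,0,0],[0,0.004,0,0,0]]'; python3 -m crank '[[0,0,0,-0.05,0],[0,0,0,-0.05,0],[0,0,0,-0.025,0],[0,0,0,0,0],[0,0,0,0,0],[0,0,0,0,0],[0,0,0,0,0],[0,0,0,0,0]]'; python3 - <<'E'
from h import *
from cell import arm
im=arm.get_image("scene");cv2.imwrite("pics/s3.png",cv2.resize(im[80:280,190:390,::-1],None,fx=3,fy=3));s=arm.observe();print(s["position"],s["force"])
E
```

```text
clock: 4.25
position: [0.609, 0.0333, 0.1981]
ee_rot: [-3.136, -0.015, 0.005]
force: [0.0, 2.1, -1.3]
width: 0.232
clock: 4.92
position: [0.611, 0.0231, 0.1507]
ee_rot: [-3.141, 0.001, -0.002]
force: [-0.0, 0.0, -1.7]
width: 0.237
[0.61093955 0.02310937 0.15061285] [-0.43223557 -0.11432116 -1.2712873 ]
```

View pics/s3.png

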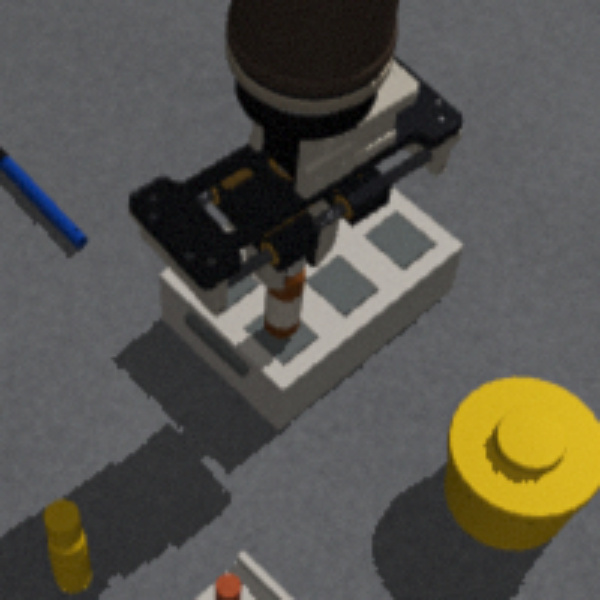

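```bash
python3 -m crank '[[0,0,0,-0.01,0],[0,0,0,-0.01,0],[0,0,0,-0.008,0],[0,0,0,0,0],[0,0,0,0,0],[0,0,0,0,0],[0,0,0,0,0],[0,0,0,0,0]]'; python3 -m crank '[[0,0,0,-0.003,0],[0,0,0,0,0],[0,0,0,-0.002,0],[0,0,0,0,0],[0,0,0,0,0],[0,0,0,0,0],[0,0,0,0,0],[0,0,0,0,0]]'
```

```text
clock: 5.63
position: [0.6106, 0.0232, 0.1387]
ee_rot: [-3.142, 0.001, -0.001]
force: [0.5, 0.3, 0.7]
width: 0.229
clock: 6.3
position: [0.6105, 0.0231, 0.1365]
ee_rot: [3.142, -0.001, 0.0]
force: [0.7, -0.3, 0.9]
width: 0.234
```

```bash
python3 -m crank '[[0,0,0,-0.003,0],[0,0,0,0,0],[0,0,0,-0.002,0],[0,0,0,0,0],[0,0,0,0,0],[0,0,0,0,0],[0,0,0,0,0],[0,0,0,0,0]]'; python3 -m crank '[[0,0,0,-0.003,0],[0,0,0,0,0],[0,0,0,-0.002,0],[0,0,0,0,0],[0,0,0,0,0],[0,0,0,0,0],[0,0,0,0,0],[0,0,0,0,0]]'
```

```text
clock: 6.97
position: [0.6105, 0.0231, 0.1346]
ee_rot: [3.142, -0.001, 0.0]
force: [0.7, 0.3, 0.9]
width: 0.24
clock: 7.63
position: [0.6105, 0.0232, 0.1325]
ee_rot: [3.142, -0.001, 0.0]
force: [1.3, 0.8, 0.7]
width: 0.233
```

```bash
python3 - <<'E'
from h import *
from cell import arm
im=arm.get_image("scene");cv2.imwrite("pics/s4.png",cv2.resize(im[150:230,240:350,::-1],None,fx=7,fy=7,interpolation=cv2.INTER_CUBIC));s=arm.observe();print(s["position"],s["force"])
E
```

```text
[0.61045387 0.0231641  0.13256198] [ 1.25513593 -0.04066123  0.82176922]
```

View pics/s4.png

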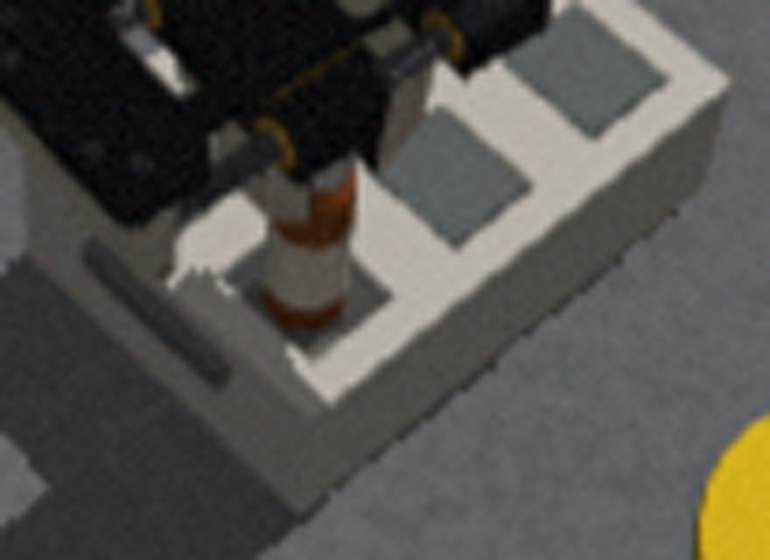

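```bash
python3 -m crank '[[0,0.01,0.001,0,0],[0,0,0,-0.01,0],[0,0,0,-0.01,0],[0,0,0,-0.01,0],[0,0,0,-0.01,0],[0,0,0,0,0],[0,0,0,0,0],[0,0,0,0,0]]'; python3 -m crank '[[0,0,0,-0.01,0],[0,0,0,-0.01,0],[0,0,0,-0.01,0],[0,0,0,-0.01,0],[0,0,0,0,0],[0,0,0,0,0],[0,0,0,0,0],[0,0,0,0,0]]'
```

```text
clock: 8.35
position: [0.6144, 0.0235, 0.1164]
ee_rot: [3.142, -0.001, -0.0]
force: [1.1, -0.6, -1.5]
width: 0.234
clock: 9.02
position: [0.6146, 0.0236, 0.1007]
ee_rot: [3.142, -0.001, 0.0]
force: [1.0, 0.7, -2.4]
width: 0.231
```

```bash
python3 -m crank '[[0,0,0,-0.01,0],[0,0,0,-0.01,0],[0,0,0,-0.003,0],[0,0,0,0,0],[0,0,0,0,0],[0,0,0,0,0],[0,0,0,0,0],[0,0,0,0,0]]'; python3 -m crank '[[0,0,0,-0.003,0],[0,0,0,0,0],[0,0,0,-0.002,0],[0,0,0,0,0],[0,0,0,0,0],[0,0,0,0,0],[0,0,0,0,0],[0,0,0,0,0]]'
```

```text
clock: 9.68
position: [0.6145, 0.0236, 0.0915]
ee_rot: [-3.142, 0.001, -0.0]
force: [0.6, -0.1, -0.9]
width: 0.235
clock: 10.35
position: [0.6147, 0.0236, 0.0897]
ee_rot: [-3.142, 0.001, -0.001]
force: [0.9, -0.4, 5.9]
width: 0.236
```

```bash
python3 -m crank '[[0.42,0,0,0.002,0],[0.42,0,0,0,0],[0.42,0,0,0,0],[0.42,0,0,0,0],[0.42,0,0,0.04,0],[0.42,0,0,0.08,0],[0.42,0,0,0.08,0],[0.42,0,0,0.08,0]]'; python3 - <<'E'
from h import *
from cell import arm
im=arm.get_image("scene");cv2.imwrite("pics/s5.png",cv2.resize(im[80:280,190:390,::-1],None,fx=3,fy=3));s=arm.observe();print(s["position"],s["force"],s["width"])
E
```

```text
clock: 11.02
position: [0.6139, 0.0236, 0.203]
ee_rot: [3.141, -0.001, -0.002]
force: [1.3, 0.4, 0.2]
width: 0.42
[0.61716162 0.02385613 0.21007558] [1.97699798 0.03920014 4.61418256] 0.4204701617346092
```

View pics/s5.png

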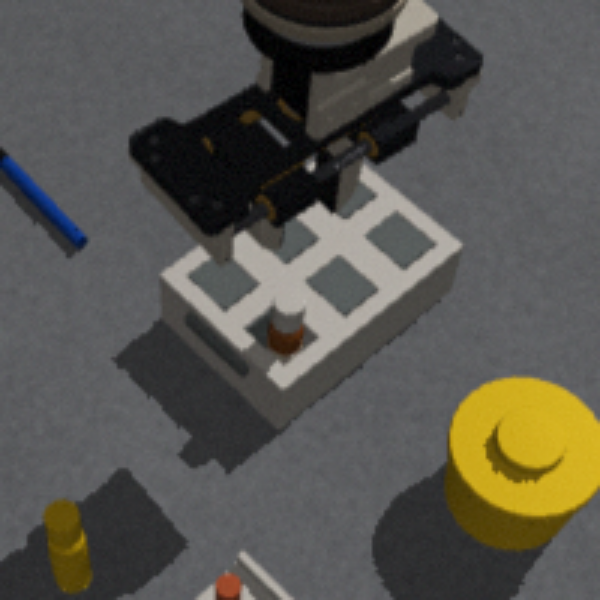

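```bash
python3 -m crank '[[0.5,-0.043,-0.08,0,0],[0.5,-0.043,-0.08,0,0],[0.5,-0.043,-0.08,0,0],[0.5,-0.043,-0.08,0,0],[0.5,-0.043,-0.08,0,0],[0.5,-0.043,-0.08,0,0],[0.5,-0.043,-0.08,0,0],[0.5,-0.041,-0.083,0,0]]'; python3 -m crank '[[0.5,0,0,-0.04,0],[0.5,0,0,-0.08,0],[0.5,0,0,-0.03,0],[0.5,0,0,0,0],[0.5,0,0,0,0],[0.5,0,0,0,0],[0.5,0,0,0,0],[0.5,0,0,0,0]]'; python3 - <<'E'
from h import *
from cell import arm
for n in ("wrist","scene"):
    im=arm.get_image(n);cv2.imwrite(f"pics/{n}6.png",im[:,:,::-1])
s=arm.observe();print(s["position"],s["force"],s["width"])
E
```

```text
clock: 11.73
position: [0.4764, -0.2348, 0.202]
ee_rot: [-3.141, 0.0, 0.0]
force: [0.4, -0.7, 1.0]
width: 0.5
clock: 12.4
position: [0.4784, -0.2338, 0.1432]
ee_rot: [3.141, -0.001, 0.003]
force: [0.7, -0.7, 0.2]
width: 0.501
[ 0.47809002 -0.23370891  0.14288456] [-0.82983877  0.53984281  1.29977587] 0.5036473611514194
```

View pics/wrist6.png

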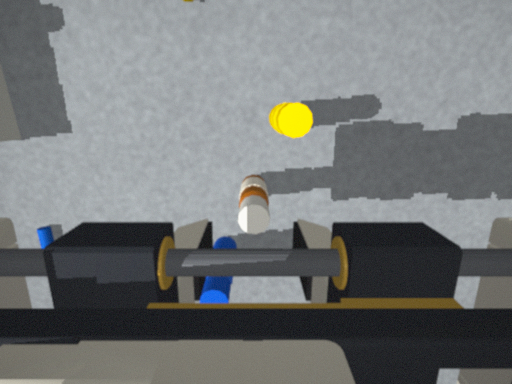

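View pics/scene6.png

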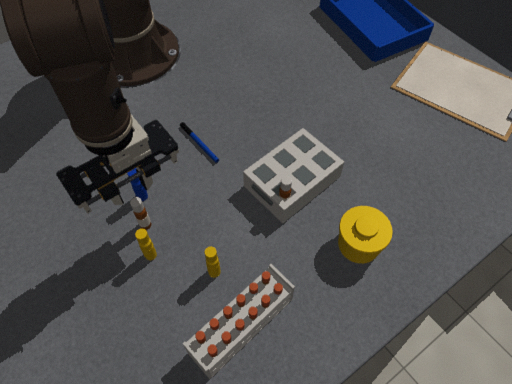

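```bash
python3 -m crank '[[0.5,0,0,-0.04,0],[0.5,0,0,-0.04,0],[0.5,0,0,-0.04,0],[0.5,0,0,-0.026,0],[0.5,0,0,0,0],[0,0,0,0,0],[0,0,0,0,0],[0,0,0,0,0]]' 20; python3 -m crank '[[0,0,0,0,0],[0,0,0,0,0],[0,0,0,0.05,0],[0,0,0,0.08,0],[0,0,0,0.08,0],[0,0,0,0.08,0],[0,0,0,0,0],[0,0,0,0,0]]'
```

```text
clock: 13.17
position: [0.4783, -0.2339, 0.0847]
ee_rot: [3.141, -0.001, 0.002]
force: [-0.5, 0.3, 0.2]
width: 0.334
clock: 13.83
position: [0.4788, -0.2341, 0.2018]
ee_rot: [3.14, -0.001, 0.007]
force: [-0.4, 0.7, -2.9]
width: 0.234
```

```bash
python3 -m crank '[[0,0.028,0.09,0,0],[0,0.028,0.09,0,0],[0,0.028,0.09,0,0],[0,0.028,0.09,0,0],[0,0.028,0.09,0,0],[0,0.028,0.09,0,0],[0,0.027,0.092,0,0],[0,0,0,0,0]]'; python3 -m crank '[[0,0,0,-0.05,0],[0,0,0,-0.05,0],[0,0,0,-0.035,0],[0,0,0,0,0],[0,0,0,0,0],[0,0,0,0,0],[0,0,0,0,0],[0,0,0,0,0]]'
```

```text
clock: 14.5
position: [0.5563, 0.0288, 0.1985]
ee_rot: [-3.137, -0.015, 0.001]
force: [-0.0, 1.7, -0.3]
width: 0.238
clock: 15.17
position: [0.5562, 0.0191, 0.1466]
ee_rot: [-3.141, 0.001, -0.002]
force: [0.5, -0.6, -0.8]
width: 0.241
```

```bash
python3 -m crank '[[0,0,0,-0.01,0],[0,0,0,-0.004,0],[0,0,0,-0.003,0],[0,0,0,0,0],[0,0,0,0,0],[0,0,0,0,0],[0,0,0,0,0],[0,0,0,0,0]]'; python3 -m crank '[[0,0,0,-0.003,0],[0,0,0,0,0],[0,0,0,0,0],[0,0,0,0,0],[0,0,0,0,0],[0,0,0,0,0],[0,0,0,0,0],[0,0,0,0,0]]'
```

```text
clock: 15.83
position: [0.5563, 0.0192, 0.1396]
ee_rot: [-3.141, 0.001, -0.003]
force: [0.0, 0.0, 5.9]
width: 0.235
clock: 16.5
position: [0.5571, 0.0192, 0.1393]
ee_rot: [-3.141, 0.001, -0.005]
force: [-0.1, 0.5, 11.6]
width: 0.235
```

Cell2 stops hard after about 2 mm (force up to 11.6 N, no further travel), so it is blocked. I'm lifting off and trying the next one.

```bash
python3 -m crank '[[0,0,0,0.025,0],[0,0,0,0.01,0],[0,-0.005,0.05,0,0],[0,-0.006,0.05,0,0],[0,0,0.044,0,0],[0,0,0,0,0],[0,0,0,0,0],[0,0,0,0,0]]'; python3 -m crank '[[0,0,0,-0.01,0],[0,0,0,-0.01,0],[0,0,0,-0.01,0],[0,0,0,0,0],[0,0,0,0,0],[0,0,0,0,0],[0,0,0,0,0],[0,0,0,0,0]]'
```

```text
clock: 17.17
position: [0.5511, 0.0761, 0.1517]
ee_rot: [3.141, -0.001, -0.001]
force: [0.5, -0.8, -1.0]
width: 0.236
clock: 17.83
position: [0.5513, 0.0763, 0.1397]
ee_rot: [3.141, -0.002, 0.0]
force: [-0.2, -2.3, 2.0]
width: 0.233
```

```bash
python3 -m crank '[[0,0,0,-0.003,0],[0,0,0,0,0],[0,0,0,0,0],[0,0,0,0,0],[0,0,0,0,0],[0,0,0,0,0],[0,0,0,0,0],[0,0,0,0,0]]'; python3 -m crank '[[0,0,0,-0.003,0],[0,0,0,0,0],[0,0,0,0,0],[0,0,0,0,0],[0,0,0,0,0],[0,0,0,0,0],[0,0,0,0,0],[0,0,0,0,0]]'
```

```text
clock: 18.5
position: [0.5521, 0.0765, 0.1394]
ee_rot: [3.141, -0.002, 0.003]
force: [-0.1, -2.8, 9.1]
width: 0.234
clock: 19.17
position: [0.553, 0.0767, 0.139]
ee_rot: [-3.141, 0.001, -0.006]
force: [0.8, -1.7, 14.0]
width: 0.23
```

Cell1 is blocked too (14 N, no travel). Next is cell0.

```bash
python3 -m crank '[[0,0,0,0.025,0],[0,0,0,0.011,0],[0,-0.005,0.05,0,0],[0,-0.006,0.05,0,0],[0,0,0.045,0,0],[0,0,0,0,0],[0,0,0,0,0],[0,0,0,0,0]]'; python3 -m crank '[[0,0,0,-0.01,0],[0,0,0,-0.01,0],[0,0,0,-0.01,0],[0,0,0,0,0],[0,0,0,0,0],[0,0,0,0,0],[0,0,0,0,0],[0,0,0,0,0]]'
```

```text
clock: 19.83
position: [0.5466, 0.1342, 0.1516]
ee_rot: [3.141, -0.001, -0.001]
force: [-0.0, -0.2, -0.8]
width: 0.236
clock: 20.5
position: [0.5469, 0.1347, 0.1399]
ee_rot: [3.142, -0.001, 0.0]
force: [0.5, -0.3, -0.0]
width: 0.233
```

```bash
python3 -m crank '[[0,0,0,-0.003,0],[0,0,0,0,0],[0,0,0,0,0],[0,0,0,0,0],[0,0,0,0,0],[0,0,0,0,0],[0,0,0,0,0],[0,0,0,0,0]]'
```

```text
clock: 21.17
position: [0.5469, 0.1348, 0.1385]
ee_rot: [3.142, -0.001, 0.0]
force: [0.2, -0.6, 0.5]
width: 0.232
```

```bash
python3 -m crank '[[0,0,0,-0.003,0],[0,0,0,0,0],[0,0,0,0,0],[0,0,0,0,0],[0,0,0,0,0],[0,0,0,0,0],[0,0,0,0,0],[0,0,0,0,0]]'
```

```text
clock: 21.83
position: [0.5468, 0.1348, 0.1374]
ee_rot: [3.142, -0.001, -0.0]
force: [-0.1, -0.7, -0.5]
width: 0.235
```

```bash
python3 -m crank '[[0,0,0,-0.003,0],[0,0,0,0,0],[0,0,0,0,0],[0,0,0,0,0],[0,0,0,0,0],[0,0,0,0,0],[0,0,0,0,0],[0,0,0,0,0]]'
```

```text
clock: 22.5
position: [0.5468, 0.1348, 0.1362]
ee_rot: [-3.142, 0.001, -0.0]
force: [1.0, 0.6, 1.3]
width: 0.233
```

```bash
python3 -m crank '[[0,0,0,-0.003,0],[0,0,0,0,0],[0,0,0,0,0],[0,0,0,0,0],[0,0,0,0,0],[0,0,0,0,0],[0,0,0,0,0],[0,0,0,0,0]]'
```

```text
clock: 23.17
position: [0.5468, 0.1348, 0.1349]
ee_rot: [3.142, -0.001, -0.0]
force: [-0.5, -0.0, 0.0]
width: 0.233
```

```bash
python3 -m crank '[[0,0,0,-0.003,0],[0,0,0,0,0],[0,0,0,-0.002,0],[0,0,0,0,0],[0,0,0,0,0],[0,0,0,0,0],[0,0,0,0,0],[0,0,0,0,0]]'
```

```text
clock: 23.83
position: [0.5469, 0.1347, 0.1329]
ee_rot: [3.142, -0.001, 0.0]
force: [1.0, 0.7, 0.6]
width: 0.235
```

Cell0 keeps giving past 8 mm with about 2 N, so it is empty. I'm lowering here.

```bash
python3 -m crank '[[0,0.0005,-0.0005,-0.01,0],[0,0,0,-0.01,0],[0,0,0,-0.01,0],[0,0,0,-0.01,0],[0,0,0,0,0],[0,0,0,0,0],[0,0,0,0,0],[0,0,0,0,0]]'
```

```text
clock: 24.5
position: [0.5471, 0.1346, 0.117]
ee_rot: [3.142, -0.001, 0.0]
force: [1.1, 0.1, -0.4]
width: 0.231
```

```bash
python3 -m crank '[[0,0,0,-0.01,0],[0,0,0,-0.01,0],[0,0,0,-0.01,0],[0,0,0,-0.01,0],[0,0,0,0,0],[0,0,0,0,0],[0,0,0,0,0],[0,0,0,0,0]]'
```

```text
clock: 25.17
position: [0.5471, 0.1346, 0.101]
ee_rot: [3.142, -0.001, 0.0]
force: [0.4, -0.2, -1.1]
width: 0.234
```

```bash
python3 -m crank '[[0,0,0,-0.01,0],[0,0,0,-0.01,0],[0,0,0,-0.003,0],[0,0,0,0,0],[0,0,0,0,0],[0,0,0,0,0],[0,0,0,0,0],[0,0,0,0,0]]'
```

```text
clock: 25.83
position: [0.5471, 0.1345, 0.0919]
ee_rot: [-3.142, 0.001, -0.0]
force: [0.6, -0.8, -0.9]
width: 0.235
```

```bash
python3 -m crank '[[0,0,0,-0.003,0],[0,0,0,0,0],[0,0,0,-0.002,0],[0,0,0,0,0],[0,0,0,0,0],[0,0,0,0,0],[0,0,0,0,0],[0,0,0,0,0]]'
```

```text
clock: 26.5
position: [0.547, 0.1346, 0.0897]
ee_rot: [3.142, -0.001, -0.0]
force: [-0.6, 0.5, -1.9]
width: 0.234
```

```bash
python3 -m crank '[[0,0,0,-0.002,0],[0,0,0,0,0],[0,0,0,0,0],[0,0,0,0,0],[0,0,0,0,0],[0,0,0,0,0],[0,0,0,0,0],[0,0,0,0,0]]'
```

```text
clock: 27.17
position: [0.5473, 0.1347, 0.0893]
ee_rot: [-3.141, 0.001, -0.001]
force: [0.9, -0.2, 5.4]
width: 0.236
```

Floor contact is at 0.0893, as expected. I'm releasing and retreating upward, then moving clear.

```bash
python3 -m crank '[[0.42,0,0,0.001,0],[0.42,0,0,0,0],[0.42,0,0,0,0],[0.42,0,0,0,0],[0.42,0,0,0.04,0],[0.42,0,0,0.08,0],[0.42,0,0,0.08,0],[0.42,0,0,0.08,0]]'; python3 -m crank '[[0.42,-0.05,0,0.02,0],[0.42,-0.07,0,0,0],[0.42,-0.07,0,0,0],[0.42,-0.07,0,0,0],[0.42,-0.05,0,0,0],[0.42,0,0,0,0],[0.42,0,0,0,0],[0.42,0,0,0,0]]'; python3 - <<'E'
from h import *
from cell import arm
for n in ("top","scene"):
    im=arm.get_image(n);cv2.imwrite(f"pics/{n}9.png",im[:,:,::-1])
s=arm.observe();print(s["position"],s["force"],s["width"])
a=cv2.imread("pics/top9.png")[150:240,160:270];b=cv2.imread("pics/scene9.png")[115:230,230:350]
cv2.imwrite("pics/f9.png",np.hstack([cv2.resize(a,(390,320)),cv2.resize(b,(390,320))]))
for n in("top","scene"):
    im=cv2.imread(f"pics/{n}9.png")
    o=cv2.imread(f"pics/{n}0.png")
    print(n,[(tuple(s[:4])) for c,s,m in comps(cv2.absdiff(im,o).max(2)>40,15)])
E
```

```text
clock: 27.83
position: [0.5465, 0.1344, 0.2022]
ee_rot: [3.141, -0.001, -0.002]
force: [0.4, 0.9, -0.0]
width: 0.421
clock: 28.5
position: [0.4239, 0.1346, 0.2096]
ee_rot: [-3.141, 0.001, -0.002]
force: [0.1, 0.6, 0.4]
width: 0.419
[0.42406644 0.13457294 0.2093331 ] [ 0.25867692  0.67852919 -0.03635963] 0.4242272740468628
top [(np.int32(234), np.int32(172), np.int32(10), np.int32(9)), (np.int32(249), np.int32(175), np.int32(5), np.int32(7)), (np.int32(350), np.int32(182), np.int32(10), np.int32(8)), (np.int32(345), np.int32(182), np.int32(38), np.int32(13)), (np.int32(182), np.int32(201), np.int32(9), np.int32(9)), (np.int32(198), np.int32(201), np.int32(10), np.int32(9)), (np.int32(190), np.int32(203), np.int32(6), np.int32(8)), (np.int32(353), np.int32(237), np.int32(13), np.int32(12)), (np.int32(346), np.int32(238), np.int32(6), np.int32(9)), (np.int32(23), np.int32(242), np.int32(198), np.int32(142)), (np.int32(0), np.int32(278), np.int32(39), np.int32(106))]
scene [(np.int32(222), np.int32(0), np.int32(97), np.int32(63)), (np.int32(82), np.int32(5), np.int32(7), np.int32(8)), (n
[... 2263 characters left out ...]
nt32(35)), (np.int32(62), np.int32(265), np.int32(8), np.int32(14)), (np.int32(95), np.int32(266), np.int32(7), np.int32(7)), (np.int32(71), np.int32(268), np.int32(7), np.int32(9)), (np.int32(0), np.int32(273), np.int32(6), np.int32(8)), (np.int32(79), np.int32(272), np.int32(15), np.int32(11)), (np.int32(99), np.int32(273), np.int32(7), np.int32(9)), (np.int32(86), np.int32(278), np.int32(6), np.int32(11)), (np.int32(0), np.int32(281), np.int32(12), np.int32(4)), (np.int32(58), np.int32(281), np.int32(10), np.int32(10)), (np.int32(72), np.int32(281), np.int32(7), np.int32(7)), (np.int32(41), np.int32(283), np.int32(9), np.int32(12)), (np.int32(53), np.int32(290), np.int32(8), np.int32(5))]
```

View pics/f9.png

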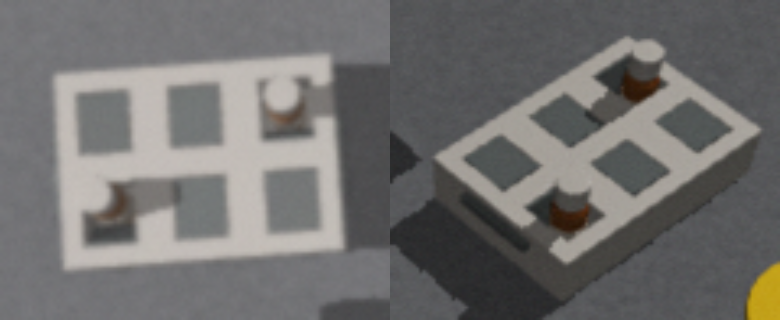

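View pics/scene9.png

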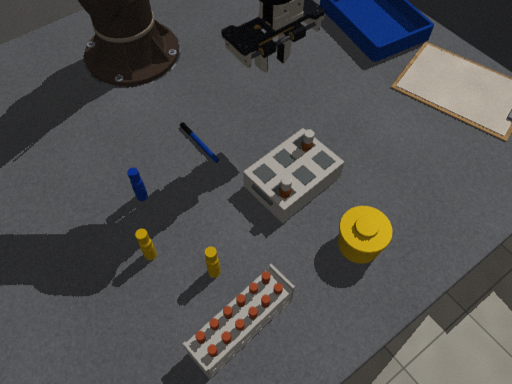

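View pics/top9.png

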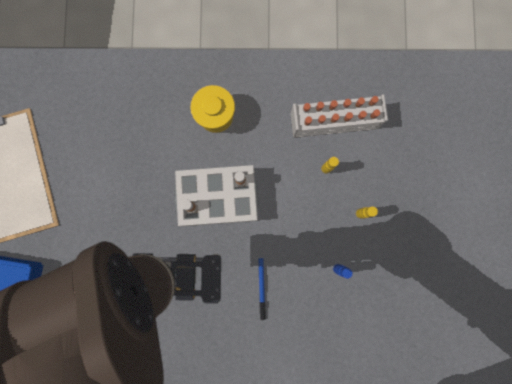

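Both bottles stand in their cells with caps showing (top pixels about (240,177) and (190,205)), and the bystanders show no change. I'll make one height check, then hand in.

```bash
python3 - <<'E'
from h import *
from cell import arm
for n,rois in (("top",((171,190,232,250),(197,216,181,200))),("scene",((174,195,275,297),(127,146,297,319)))):
    im=cv2.imread(f"pics/{n}9.png").astype(int);o=cv2.imread(f"pics/{n}0.png").astype(int)
    for a,b,c,d in rois:
        m=np.zeros(im.shape[:2],bool);m[a:b,c:d]=((im.min(2)>135)&(o.max(2)<135))[a:b,c:d]
        m2=np.zeros_like(m);m2[a:b,c:d]=(im.min(2)>125)[a:b,c:d]
        k=comps(m,8)
        for cc,s,_ in k: print(n,cc.round(1),s,ray(n,*cc,.1).round(4))
print(arm.sign_off())
E
```

```text
top [238.5 175.8] [233 172  11   9  81] [0.6148 0.0252]
top [186.4 204.9] [183 201   8   9  64] [0.5516 0.1349]
scene [283.7 181.6] [282 180   5   4  11] [0.6158 0.0171]
scene [310.2 132. ] [306 130   8   6  28] [0.5529 0.1394]
the job is handed in; nothing more can be done
None
```

Both tall amber bottles are in the cool box, each standing upright in its own empty cell, and the job is handed in. The clock stood at about 28.6 s of the 72 s allowed.

**Feeling the flaps:** I felt with the held bottle in small steps.

| Cell | Result |
|---|---|
| -x row, -y end (cell2) | stopped hard after about 2 mm; backed off at about 12 N |
| -x row, middle (cell1) | stopped hard after about 2 mm; backed off at about 14 N |
| -x row, +y end (cell0) | kept giving past 8 mm with only about 2 N; second bottle placed here |
| +x row, -y end (cell5) | kept giving past 8 mm with only about 2 N; first bottle placed here |

Cell3 and cell4 were not probed because both empty cells had already been found.

**Placing:** Each bottle met the cell floor at the expected height (tool at about 0.0895 m, 5 to 6 N). I then opened the fingers, lifted straight up and moved clear.

**Last checks:**
- **Bottles:** The last pictures show both caps upright above the box.
- **Bystanders:** The tube rack, waste tub and marker look unmoved against the first picture.
- **Disagreement:** In the final cap check, the two views agreed in x but differed by 5 to 8 mm in y. The white caps were only partly separated from the white box, especially in the scene view (11 and 28 pixels). I relied on the floor contact and the pictures, and did not repeat the measurement.

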